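# Set the sign post to its length mark and hold it clamped

### The arm

A 6-joint arm with a two-finger parallel gripper is mounted at the origin on a cart in front of the work surface, level with it; the furniture and walls round the work are solid. World frame = base frame: x ahead of the robot, y to its left, z up, the work surface at z = 0. Lengths are in m, angles in rad, forces in N, time in s.
With the tool pointing down it reaches from about 0.3 to 0.75 m from the base axis. Payload 8.5 kg.
Tool frame: the origin (TCP) lies midway between the tips of the shut fingers; the grasp point (between the pads) lies 19 mm behind it; z points along the fingers, y is the line along which they close (so a half turn about z gives the same grasp; the last joint's range is limited). The gripper opens to 88 mm and grips with 3 to 60 N. Pads are 18 mm wide; open, the fingers measure 123 mm over their backs; the gripper's body (75 mm by 187 mm) begins 45 mm behind the grasp point.
Start: joints at [-1.441, 0.381, 1.297, -0, 1.464, -0.215], TCP at [0.186, -0.518, 0.239] pointing down, gripper open.
Joint ranges: [-3.11, 3.11], [-0.89, 2.33], [0.22, 2.48], [-1.42, 4.56], [0.17, 2.85], [-2.88, 2.88]. Speed limits (rad/s): [2.39, 2.39, 3.14, 3.14, 3.14, 3.14].

### API

Orientations are given as a rotation vector (axis times angle).
In Python, from bench import sensors, capture, order gives the robot as it stands.
- The arm moves only by the tool jog_arm, never from a script. Its argument "targets" is a list of rows, each an object with "offset": the shift along the tool's x, y, z in mm, a list of three; "turn": the turn about the tool's z in rad; "grip": the opening, from 0 (shut) to 1 (fully open). In form: [{"offset": [dx, dy, dz], "turn": turn, "grip": grip}, ...]. A call has 1 to 5 rows; each row is the pose to reach, as a shift and turn from the pose commanded when the call began, along the tool's axes at that moment; what a row does not reach only later rows make up. A row lasts 1/12 s, in which the tool goes at most 41.7 mm and 7.16 degrees, less where a joint would pass 70% of its speed; a pose out of reach is approached as far as the arm can. A call with a gripper value outside its range is refused whole. The fingers move at their own pace and stop on an object; the grip force is fixed at half the most. Time passes only in rows, so rows that repeat a pose let the fingers close. It gives the time, the measured TCP pose, the force, the opening and the grip force at its end, in the units of the state.
- sensors.sense(): the state, without advancing time (a new reading comes with each control period).
- capture(name): name is "scene" or "side" or "wrist"; returns a dict with "color" (420x560x3 uint8, blue, green, red), "z_map" (420x560 float32, m along the optical axis (not along the pixel's ray), 0 where there is no reading), "vfov" (degrees; the focal length in pixels is half the picture's height over the tangent of half this angle, whatever the lens; pixels are square), "cx", "cy" (the principal point, pixels), "position" and "orientation" of the camera in the world; the wrist camera has in their place "tool_from_camera" (4x4, takes a point from camera to tool coordinates, whose origin is the TCP and whose axes are the flange's). Camera axes: x right, y down, z forward; pixel columns grow to the right and rows downward; lengths in m; the calibration is good to about 2 mm. A picture is of the moment at which its call begins: read the wrist's pose just before it.
- order.hand_in(): hands the job in; it is judged then, once.
The state is a dict: "clock": time; "q": joint angles; "qvel": joint speeds; "joint_torque": joint torques, N m; "position": TCP position; "orientation": TCP orientation; "force": force on the tool from outside, world axes, zero at the start; "torque": the same for the moment, N m; "gripper_width": finger opening in m; "gripper_force": force on a finger pad.
Only numpy, scipy, OpenCV 4.12 (cv2) and the standard library are available. Lean on these libraries where they do the work, as an engineer would, in place of code of your own. Each camera call takes 0.05 s, during which the arm holds its last target. There are 200 camera calls.

### The job

Push the sprung sliding leg of the sign post down until its pointer is level with the index clip (the length mark) and hold it there; then, still holding the leg down at the mark, squeeze the sliding cam lever fully closed toward the fixed jaw on the head plate. Finish while holding: keep the leg at the mark and the closed lever and jaw pinched between the fingers, because the leg springs up when let go and a colleague has yet to tighten the clamp screw. Do not shift the index clip or the goods round the post.

Things in the scene. Friction and masses are not known exactly. Their poses are not given: they have to be found in the camera images.
- post: Sign post fixed to the island: light wooden foot 130 x 150 x 12 mm, on it an upright square aluminium sleeve 36 mm wide reaching z = 119 mm (collar 41 mm). Origin at the centre of the foot's underside; its -x side carries a black vertical slot and turns toward the robot (yaw varies); z up. A black clamp screw sticks out 42 mm to +y at z = 75 mm; leave it.
- head_top (a point): Centre of the top face of the leg's steel head plate, on the leg's axis; axes as the post's. The plate is 46 mm (x) by 130 mm (y), 8 mm thick, 215 mm above the island when the leg is fully up. On it stand the fixed jaw and the cam lever's paddle, both 36 mm wide (x) and 32 mm tall; beyond them, toward both y ends, the plate is bare and open fingertips can push on it.
- leg (a joint): How far the leg is pushed down, m: 0 = fully up (start), 0.08 = lowest. A spring pushes it up, so about 5 to 7 N on the plate moves it down; it rises when let go. It stays sprung even with the cam lever closed.
- leg_pointer (a point): Tip of the leg's thin flat steel pointer (8 mm wide, 3 mm thick), which sticks out of the slot to the -x side, 46 mm from the leg's axis; it moves with the leg, always 110 mm below the top of the head plate. The point is half-way up its thickness.
- mark (a point): Tip of the steel index clip (10 mm wide, 3 mm thick, with a small shoe against the sleeve) beside the pointer on its +y side, 46 mm from the leg's axis: the length mark, at a height of 43 to 82 mm that varies. The point is half-way up its thickness. The clip slides on the sleeve if it is pushed.
- fixed_jaw: Upright jaw on the head plate, 8 mm thick in y: it fills y = -12 to -4 mm from the leg's axis, 32 mm tall above the plate; its padded seat yields up to 1.5 mm when pinched. Origin on the leg's axis at the plate's top face.
- cam_paddle (a point): Centre of the cam lever's upright paddle (12 mm thick in y, 36 mm wide in x, 32 mm tall, a round bead on top adds 5 mm). Open, it is 21 mm to +y of the leg's axis, so jaw and paddle together span y = -12 to +27 mm; closed it is 6 mm to +y and they span -12 to +12 mm, centred on the leg's axis.
- cam_lever (a joint): Slide of the cam lever toward the fixed jaw (to -y), m: 0 = open, 0.015 = fully closed (its stop). Friction about 3 N; it stays where it is left. It starts within 2 mm of open.
- magnet_stack_mid (a point): Middle of a loose stack of wooden magnets, 50 x 62 x 33 mm, about 14 cm to the left (+y) of the post. Leave alone.
- flower_mirror: Loose flower-shaped wooden pocket mirror, 65 x 75 x 5 mm, lying about 14 cm to the right (-y) of the post. Leave alone.
- tan_wallet: Loose folded leather wallet, 88 x 109 x 14 mm, lying at the left. Leave alone.
- bear_stand: Loose plywood phone stand with a bear figure, 104 x 121 x 176 mm, standing at the right. Leave alone.

How it is judged:
By the outcome, as a careful person would: the job done as asked, in the order asked, and still so for the second after the job is handed in, while the arm keeps its last pose, push and grip.
It also fails if it takes over 35 s, if anything falls off the work surface, if the arm or the gripper's body presses on something with over 40 N, if the wrist force passes 120 N, or if a joint passes its speed limit or range.

## Working session

There is one attempt and no reset: what is moved stays moved. The work goes in short steps, Python scripts to look and compute and a tool call to move; the robot and the scene stay as the last step left them, time stands still between calls to the robot, and variables do not carry over. Pictures are saved under pics/ and viewed, at most 10 in all, crops included, and the job is handed in when it is done.

Besides the shell and the picture viewer there is one more tool, called after "Request:" as a command line: name --argument value ..., lists and objects as JSON in quotes. jog_arm: Moves the arm, as the interface text tells. Its arguments: {"type":"object","properties":{"targets":{"type":"array"}},"required":["targets"]}

```bash
ls; mkdir -p pics; cat > h.py <<'E'
import numpy as np, cv2
from bench import sensors, capture, order
from scipy.spatial.transform import Rotation as R
def rot(o):
    o=np.array(o,float)
    if o.shape==(3,3): return o
    return (R.from_rotvec(o) if o.size==3 else R.from_quat(o)).as_matrix()
def cloud(name):
    s=sensors.sense(); c=capture(name); z=c["z_map"]; f=z.shape[0]/2/np.tan(np.radians(c["vfov"])/2)
    v,u=np.mgrid[:z.shape[0],:z.shape[1]]
    P=np.stack([(u-c["cx"])/f*z,(v-c["cy"])/f*z,z],-1)
    if "tool_from_camera" in c:
        T=np.array(c["tool_from_camera"]); P=P@T[:3,:3].T+T[:3,3]; P=P@rot(s["orientation"]).T+np.array(s["position"])
    else: P=P@rot(c["orientation"]).T+np.array(c["position"])
    P[z==0]=np.nan
    return c,P
E
python3 - <<'E'
from h import *
s=sensors.sense(); print({k:np.round(v,3) for k,v in s.items()})
ims=[]
for n in("scene","side"):
    c,P=cloud(n); print(n,c["orientation"],c["position"],c["vfov"]); np.savez(f"{n}.npz",P=P,c=c["color"])
    cv2.imwrite(f"pics/{n}0.png",c["color"])
E
```

```text
pics
{'clock': np.float64(0.0), 'q': array([-1.441,  0.381,  1.298,  0.   ,  1.464, -0.215]), 'qvel': array([-0.001, -0.   ,  0.   , -0.   , -0.001,  0.001]), 'joint_torque': array([ 1.0000e-03, -4.3793e+01, -2.2455e+01,  7.1000e-02,  3.5000e-02,
       -0.0000e+00]), 'position': array([ 0.186, -0.517,  0.238]), 'orientation': array([-3.094, -0.539, -0.   ]), 'force': array([0.009, 0.511, 0.177]), 'torque': array([ 0.004,  0.009, -0.018]), 'gripper_force': np.float64(0.0), 'gripper_width': np.float64(0.088)}
scene [-0.73857409  2.67001592 -0.98064857] [0.15902558 0.63978107 0.99957573] 51.83492848579294
side [-0.0383205   2.76169044 -1.44161396] [0.51618519 1.0060543  0.86851145] 48.04826400540792
```

View pics/scene0.png

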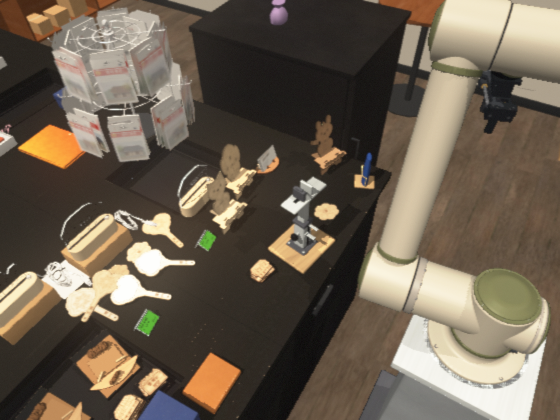

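View pics/side0.png

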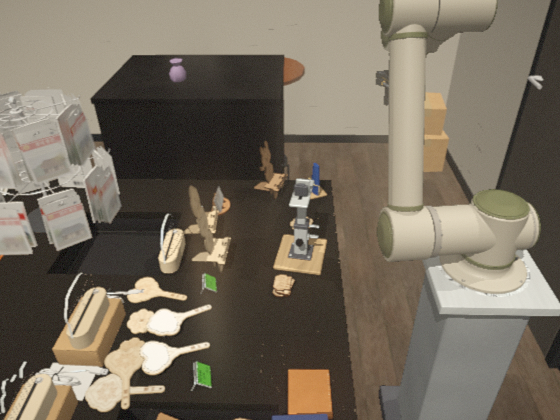

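```bash
python3 - <<'E'
from h import *
for n in("scene","side"):
    d=np.load(n+".npz"); P=d["P"]; 
    m=(P[...,2]>0.207)&(P[...,2]<0.222)&(P[...,0]>.3)&(P[...,0]<.8)&(abs(P[...,1])<.4)
    l,cc,st,ce=cv2.connectedComponentsWithStats(m.astype('uint8'))
    for i in range(1,l):
        if st[i,4]>40:
            q=P[cc==i]; print(n,st[i],q.mean(0).round(4),cv2.minAreaRect((q[:,:2]*1000).astype('float32')))
E
```

```text
scene [281 177  46  38 519] [ 0.4967 -0.0223  0.2174] ((500.4583435058594, -30.827049255371094), (131.01077270507812, 47.9438591003418), 80.8782958984375)
side [290 180  25  28 291] [0.4992 0.0009 0.2139] ((498.8676452636719, -25.682373046875), (132.46885681152344, 46.07789611816406), 80.69566345214844)
```

The head plate shows at scene px (303,196) and side px (303,187). It measures 131 x 47 mm, as it should, with its long axis at 80.8°. Next I'll look for the mark clip in the same data.

```bash
cat >> h.py <<'E'
C=np.array([.500,-.0285]); A=np.radians(-9.2)
def loc(P):
    d=P[...,:2]-C; return np.stack([d[...,0]*np.cos(A)+d[...,1]*np.sin(A),-d[...,0]*np.sin(A)+d[...,1]*np.cos(A),P[...,2]],-1)
E
python3 - <<'E'
from h import *
for n in("scene","side"):
    d=np.load(n+".npz"); L=loc(d["P"])
    m=(L[...,0]>-.055)&(L[...,0]<-.026)&(abs(L[...,1])<.03)&(L[...,2]>.025)&(L[...,2]<.13)
    v,u=np.where(m)
    for a,b,p in zip(v,u,L[m]): print(n,a,b,(p*1000).round(0),d["c"][a,b])
    m=(L[...,2]>.225)&(L[...,2]<.27)&(abs(L[...,1])<.06)&(abs(L[...,0])<.04); q=L[m]*1000
    print(n,"above plate",len(q),np.percentile(q,[2,50,98],axis=0).round(0).tolist())
c=np.load("scene.npz")["c"]
cv2.imwrite("pics/crop.png",cv2.resize(c[165:275,255:350],None,fx=5.4,fy=5.4,interpolation=cv2.INTER_CUBIC))
E
```

```text
scene 226 312 [-28.  -5. 111.] [204 219 220]
scene 226 313 [-30.  -7. 111.] [181 196 199]
scene 226 314 [-32.  -9. 110.] [135 150 156]
scene 227 311 [-27.  -2. 109.] [184 200 203]
scene 227 312 [-30.  -3. 111.] [212 224 226]
scene 227 313 [-31.  -6. 108.] [207 221 222]
scene 227 314 [-34.  -6. 110.] [205 219 220]
scene 227 315 [-36.  -7. 111.] [189 202 203]
scene 228 313 [-34.  -2. 111.] [200 216 220]
scene 228 314 [-36.  -3. 111.] [203 217 219]
scene 228 315 [-38.  -5. 111.] [207 220 221]
scene 228 316 [-39.  -8. 108.] [187 199 201]
scene 228 317 [-42.  -9. 109.] [142 152 154]
scene 229 314 [-38.  -0. 111.] [177 193 200]
scene 229 315 [-40.  -3. 110.] [210 221 224]
scene 229 316 [-41.  -6. 108.] [206 218 220]
scene 229 317 [-44.  -7. 109.] [175 187 192]
scene 229 318 [-47.  -7. 111.] [120 136 146]
scene 230 316 [-43.  -3. 107.] [196 205 208]
scene 230 317 [-45.  -6. 107.] [124 141 152]
scene 234 310 [-28.   2.  83.] [158 171 177]
scene 235 309 [-28.   7.  84.] [203 215 217]
scene 235 310 [-29.   2.  80.] [197 210 213]
scene 235 311 [-32.   3.  83.] [179 193 199]
scene 235 312 [-33. 
[... 2329 characters left out ...]
]
side 236 315 [-40.   6.  79.] [188 199 200]
side 236 316 [-42.   2.  76.] [189 197 199]
side 236 317 [-45.   4.  78.] [167 176 176]
side 236 318 [-48.   6.  80.] [109 116 121]
side 237 310 [-27.  12.  78.] [151 162 164]
side 237 311 [-29.  10.  77.] [194 201 203]
side 237 312 [-33.  15.  81.] [207 214 214]
side 237 313 [-35.   9.  77.] [207 215 216]
side 237 314 [-38.  15.  81.] [209 219 219]
side 237 315 [-40.   8.  77.] [206 215 215]
side 237 316 [-43.   9.  78.] [202 207 206]
side 237 317 [-46.   8.  77.] [165 171 171]
side 237 318 [-48.   6.  76.] [84 94 95]
side 238 317 [-46.   8.  74.] [100 119 134]
side above plate 205 [[-19.0, -9.0, 226.0], [-2.0, 22.0, 241.0], [16.0, 28.0, 250.0]]
```

View pics/crop.png

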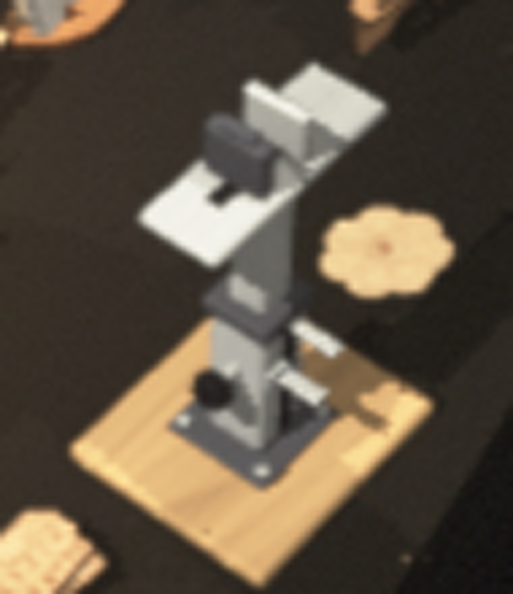

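The crop shows the pointer (px ~315,340) above the clip (px ~300,383). The paddle is on the +y side of the jaw. Both cameras put the pointer about 27.6 mm above the clip. Next I'll work out the approach.

```bash
cat >> h.py <<'E'
def goal(z, C=C, A=A):
    s=sensors.sense(); Rt=rot(s["orientation"]); p=np.array(s["position"])
    off=Rt.T@(np.array([*C,z])-p)*1000
    yd=Rt.T@np.array([-np.sin(A),np.cos(A),0])   # wanted y in tool
    t=np.arctan2(-yd[0],yd[1]); 
    return off.round(1), [round((t+k*np.pi),3) for k in(-1,0,1)], s["q"][5]
E
python3 - <<'E'
from h import *
print(goal(.30), goal(.37)); s=sensors.sense(); print(rot(s["orientation"]).round(3)); c=capture("wrist"); print(np.round(c["tool_from_camera"],3),c["vfov"])
E
```

```text
(array([ 460.9, -354. ,  -61.2]), [np.float64(-5.778), np.float64(-2.636), np.float64(0.505)], np.float64(-0.21529654348491903)) (array([ 460.9, -354.1, -131.2]), [np.float64(-5.778), np.float64(-2.636), np.float64(0.505)], np.float64(-0.21529654348491903))
[[ 0.941  0.338 -0.   ]
 [ 0.338 -0.941  0.001]
 [ 0.    -0.001 -1.   ]]
[[-0.    -0.953 -0.304  0.078]
 [ 1.     0.    -0.001  0.   ]
 [ 0.001 -0.304  0.953 -0.147]
 [ 0.     0.     0.     1.   ]] 61.06990901843431
```

Request:
jog_arm --targets '[{"offset":[0,0,-40],"turn":-0.12,"grip":1},{"offset":[10,-8,-78],"turn":-0.24,"grip":1},{"offset":[32,-24,-108],"turn":-0.36,"grip":1},{"offset":[58,-44,-130],"turn":-0.48,"grip":1},{"offset":[90,-69,-130],"turn":-0.6,"grip":1}]'

```text
clock: 0.57
position: [0.2475, -0.4227, 0.3725]
orientation: [2.788, 1.432, -0.002]
force: [0.7, -0.4, -0.1]
gripper_width: 0.0882
gripper_force: 0.0
```

```bash
python3 -c "
from h import *
print(goal(.37), sensors.sense()['q'])"
```

```text
(array([ 4.675e+02, -2.450e+01,  3.000e-01]), [np.float64(-5.174), np.float64(-2.032), np.float64(1.109)], np.float64(-0.6613003925542361)) [-1.28324429e+00  2.05725506e-01  1.17061405e+00 -9.94467162e-05
  1.75819238e+00 -6.61300393e-01]
```

Request:
jog_arm --targets '[{"offset":[40,-2,0],"turn":-0.12,"grip":1},{"offset":[80,-4,0],"turn":-0.24,"grip":1},{"offset":[120,-6,0],"turn":-0.36,"grip":1},{"offset":[160,-8,0],"turn":-0.48,"grip":1},{"offset":[200,-10,0],"turn":-0.6,"grip":1}]'

```text
clock: 0.98
position: [0.3569, -0.2524, 0.3687]
orientation: [-2.244, -2.199, -0.0]
force: [0.3, -1.3, -0.2]
gripper_width: 0.0885
gripper_force: 0.0
```

```bash
python3 -c "
from h import *
print(goal(.37), sensors.sense()['q'])"
```

```text
(array([226.8, 138.5,  -1.3]), [np.float64(-4.572), np.float64(-1.431), np.float64(1.711)], np.float64(-0.8673991412472445)) [-8.87823879e-01  1.08676018e-01  1.30061204e+00  3.77598517e-05
  1.73239550e+00 -8.67399141e-01]
```

Request:
jog_arm --targets '[{"offset":[34,21,0],"turn":-0.12,"grip":1},{"offset":[68,42,0],"turn":-0.24,"grip":1},{"offset":[102,63,0],"turn":-0.36,"grip":1},{"offset":[136,84,0],"turn":-0.48,"grip":1},{"offset":[170,105,0],"turn":-0.6,"grip":1}]'

```text
clock: 1.4
position: [0.4663, -0.0851, 0.3687]
orientation: [-1.493, -2.764, 0.0]
force: [0.1, -0.3, 0.0]
gripper_width: 0.0878
gripper_force: 0.0
```

```bash
python3 -c "
from h import *
print(goal(.30), sensors.sense()['q'])"
```

```text
(array([28.9, 59.2, 68.7]), [np.float64(-3.972), np.float64(-0.83), np.float64(2.311)], np.float64(-1.0108859663614995)) [-4.30917938e-01  1.79324838e-01  1.21489415e+00 -6.97188086e-05
  1.74742890e+00 -1.01088597e+00]
```

Request:
jog_arm --targets '[{"offset":[12,26,0],"turn":-0.12,"grip":1},{"offset":[24,52,10],"turn":-0.24,"grip":1},{"offset":[24,52,40],"turn":-0.36,"grip":1},{"offset":[24,52,60],"turn":-0.48,"grip":1},{"offset":[24,52,60],"turn":-0.6,"grip":1}]'

```text
clock: 1.82
position: [0.4952, -0.0377, 0.3045]
orientation: [-0.607, -3.075, -0.001]
force: [-0.3, -0.6, 0.0]
gripper_width: 0.088
gripper_force: 0.0
```

Request:
jog_arm --targets '[{"offset":[0,0,0],"turn":-0.12,"grip":1},{"offset":[0,0,0],"turn":-0.22,"grip":1},{"offset":[0,0,0],"turn":-0.22,"grip":1},{"offset":[0,0,0],"turn":-0.22,"grip":1}]'

```text
clock: 2.15
position: [0.4963, -0.0387, 0.3086]
orientation: [-0.282, -3.129, -0.0]
force: [0.3, -0.5, 0.5]
gripper_width: 0.0881
gripper_force: 0.0
```

```bash
python3 - <<'E'
from h import *
print(goal(.30)); c,P=cloud("wrist"); np.savez("w1.npz",P=P,c=c["color"]); cv2.imwrite("pics/w1.png",c["color"])
m=(P[...,2]>.209)&(P[...,2]<.222)&(np.linalg.norm(P[...,:2]-C,axis=-1)<.1)
q=P[m]; print(len(q),np.median(q[:,2]),cv2.minAreaRect((q[:,:2]*1000).astype('float32')))
L=loc(P); m=(L[...,2]>.228)&(abs(L[...,1])<.045)&(abs(L[...,0])<.03)&(L[...,2]<.26); q=L[m]*1000
print(np.percentile(q,[1,50,99],axis=0).round(1).tolist()); print(np.histogram(q[:,1],np.arange(-20,40,2)))
E
```

```text
(array([-1.8, 10.7,  8.6]), [np.float64(-3.161), np.float64(-0.019), np.float64(3.122)], np.float64(-1.7070379446996335))
9403 0.21583873359909153 ((498.97332763671875, -30.91834259033203), (130.29534912109375, 45.82780838012695), 80.61221313476562)
[[-18.3, -14.4, 229.3], [-4.1, 12.6, 247.3], [15.9, 22.7, 253.0]]
(array([  0,   0,  49, 185, 190, 188, 120,   0,   0,   0,   0,   0,   0,
         0,   0, 156, 224, 213, 196, 182, 144,  57,   0,   0,   0,   0,
         0,   0,   0]), array([-20, -18, -16, -14, -12, -10,  -8,  -6,  -4,  -2,   0,   2,   4,
         6,   8,  10,  12,  14,  16,  18,  20,  22,  24,  26,  28,  30,
        32,  34,  36,  38]))
```

View pics/w1.png

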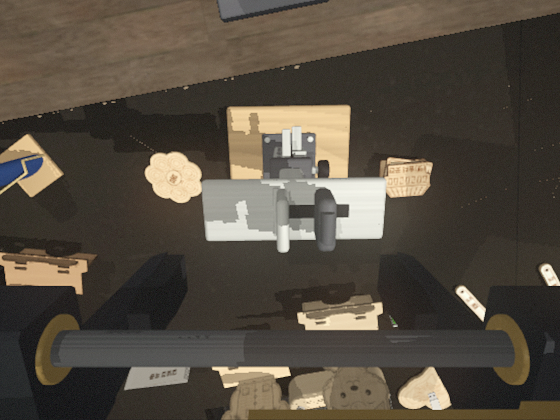

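Wrist view: the plate is centred at px (295,210). The pointer and clip tips are at px (286..297,140), and jaw and paddle are at (282,220) and (325,220). I'll take this nearer fix for the axis, (0.499,-0.031) with yaw -9.4°.

```bash
sed -i 's/^C=.*/C=np.array([.499,-.031]); A=np.radians(-9.4)/' h.py; cat >> h.py <<'E'
def tips(L):  # pointer and clip top heights, by local y, and plate height
    m=(L[...,0]>-.050)&(L[...,0]<-.034)&(L[...,2]>.03)&(L[...,2]<.13)&(abs(L[...,1])<.02)
    q=L[m]*1000; y=q[:,1]; r={}
    for n,a,b in(("pointer",-5,2),("clip",5.5,12)):
        z=q[(y>a)&(y<b),2]; r[n]=(len(z),np.percentile(z,[25,50,75]).round(1).tolist() if len(z) else None)
    return r,q
E
python3 - <<'E'
from h import *
print(goal(.222))
L=loc(np.load("w1.npz")["P"]); r,q=tips(L); print(r)
for a in range(-14,16,2):
    k=q[(q[:,1]>=a)&(q[:,1]<a+2)]; print(a,len(k),np.median(k[:,2]) if len(k) else '', k[:,0].min() if len(k) else '')
for n in("scene","side"): print(n,tips(loc(np.load(n+".npz")["P"]))[0])
E
```

```text
(array([-1.3,  8.1, 86.7]), [np.float64(-3.158), np.float64(-0.016), np.float64(3.126)], np.float64(-1.7067993570547504))
{'pointer': (82, [106.9, 107.4, 108.0]), 'clip': (72, [80.0, 80.4, 80.9])}
-14 0  
-12 0  
-10 0  
-8 18 107.46275257110798 -46.48774920267266
-6 28 107.54137019360954 -46.57537206021682
-4 29 107.50328598995887 -46.53930719740709
-2 30 107.58719144851848 -46.36910766083782
0 9 107.2676304718393 -45.582086811784606
2 24 80.18263985264717 -45.800825122143706
4 24 80.56023373916912 -45.93512344357215
6 24 80.44371367798132 -45.829181840218105
8 22 80.54263146490652 -45.81872199934413
10 14 80.39800389508468 -45.727563255585565
12 12 79.71551639807575 -45.65403644478173
14 0  
scene {'pointer': (9, [107.7, 110.0, 111.1]), 'clip': (9, [81.0, 81.6, 83.0])}
side {'pointer': (10, [103.7, 104.6, 105.7]), 'clip': (10, [76.6, 77.3, 78.5])}
```

The wrist view gives a pointer-to-clip difference of 27.1 mm, and the other cameras agree within noise. The plate target is z≈0.188.

Request:
jog_arm --targets '[{"offset":[-1,8,10],"turn":-0.016,"grip":1},{"offset":[-1,8,35],"turn":-0.016,"grip":1},{"offset":[-1,8,60],"turn":-0.016,"grip":1},{"offset":[-1,8,80],"turn":-0.016,"grip":1},{"offset":[-1,8,80],"turn":-0.016,"grip":1}]'

```text
clock: 2.62
position: [0.4973, -0.0306, 0.2254]
orientation: [-0.256, -3.124, -0.002]
force: [-0.3, -0.4, -0.5]
gripper_width: 0.0878
gripper_force: 0.0
```

```bash
python3 - <<'E'
from h import *
print(goal(.215)); c,P=cloud("wrist"); cv2.imwrite("pics/w2.png",c["color"]); L=loc(P);r,q=tips(L); print(r)
m=(L[...,2]>.208)&(L[...,2]<.222)&(abs(L[...,1])<.075)&(abs(L[...,0])<.03); print(np.percentile(L[m],[1,50,99],axis=0).round(4).tolist())
m=(L[...,2]>.235)&(abs(L[...,1])<.035)&(abs(L[...,0])<.03); print(np.percentile(L[m],[1,50,99],axis=0).round(4).tolist())
E
```

```text
(array([-1.8, -0.1, 10.4]), [np.float64(-3.141), np.float64(0.001), np.float64(3.142)], np.float64(-1.7070635489992778))
{'pointer': (116, [107.0, 107.4, 107.9]), 'clip': (125, [80.0, 80.5, 80.9])}
[[-0.0227, -0.0619, 0.2121], [-0.0083, -0.0024, 0.2158], [0.0217, 0.0614, 0.2189]]
[[-0.0288, -0.0339, 0.2379], [-0.0248, 0.0049, 0.3069], [0.0105, 0.0342, 0.3187]]
```

View pics/w2.png

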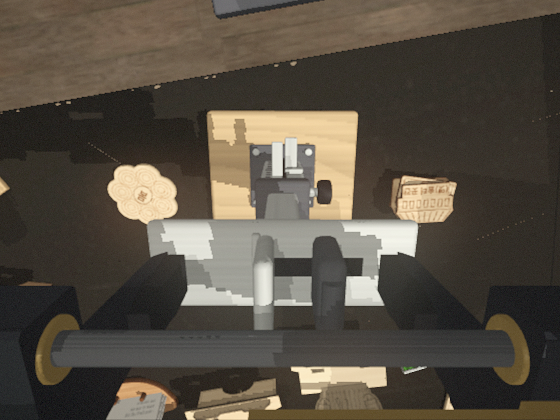

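Wrist view: the fingers (px 160,275 and 400,275) straddle the jaw and paddle over the bare plate ends. The pointer (277,158) is above the clip (291,152). Pushing down.

Request:
jog_arm --targets '[{"offset":[-1.5,0,6],"turn":0,"grip":1},{"offset":[-1.5,0,12],"turn":0,"grip":1},{"offset":[-1.5,0,18],"turn":0,"grip":1},{"offset":[-1.5,0,24],"turn":0,"grip":1},{"offset":[-1.5,0,24],"turn":0,"grip":1}]'

```text
clock: 3.08
position: [0.5008, -0.0315, 0.2048]
orientation: [0.253, 3.129, -0.0]
force: [1.9, 0.2, 4.8]
gripper_width: 0.0882
gripper_force: 2.2
```

```bash
cat >> h.py <<'E'
def chk():
    print(goal(.188)); s=sensors.sense(); print(np.round(s["force"],1),s["position"],s["gripper_width"],s["gripper_force"])
    c,P=cloud("wrist"); L=loc(P);r,q=tips(L); print(r)
    m=(L[...,2]>.17)&(L[...,2]<.222)&(abs(abs(L[...,1])-.03)<.008)&(abs(L[...,0])<.03); print("plate",np.median(L[m][:,2]))
    for i in range(-1,1): pass
    return c,L,q
E
python3 -c "
from h import *
chk()"
```

```text
(array([ 1.9,  0.2, 16.8]), [np.float64(-3.139), np.float64(0.003), np.float64(3.144)], np.float64(-1.7085991211830578))
[1.9 0.2 4.8] [ 0.50082533 -0.03146734  0.20484479] 0.0882443380145988 2.2110324007189774
{'pointer': (142, [96.3, 96.8, 97.2]), 'clip': (133, [80.0, 80.4, 81.0])}
plate 0.20519947849832273
```

Request:
jog_arm --targets '[{"offset":[0,0,5],"turn":0,"grip":1},{"offset":[0,0,10],"turn":0,"grip":1},{"offset":[0,0,14],"turn":0,"grip":1},{"offset":[0,0,15.5],"turn":0,"grip":1},{"offset":[0,0,15.5],"turn":0,"grip":1}]'

```text
clock: 3.55
position: [0.5008, -0.0314, 0.1899]
orientation: [0.253, 3.129, -0.001]
force: [1.2, -0.6, 4.7]
gripper_width: 0.088
gripper_force: 2.4
```

```bash
python3 -c "
from h import *
chk()"
```

```text
(array([1.9, 0.1, 1.9]), [np.float64(-3.139), np.float64(0.003), np.float64(3.145)], np.float64(-1.7087988761642952))
[ 1.2 -0.6  4.7] [ 0.5008457  -0.03143407  0.18993503] 0.08802059566856796 2.448575788916969
{'pointer': (142, [81.4, 81.9, 82.4]), 'clip': (161, [79.8, 80.3, 80.7])}
plate 0.19033784029834694
```

Request:
jog_arm --targets '[{"offset":[0,0,0.8],"turn":0,"grip":1},{"offset":[0,0,1.6],"turn":0,"grip":1},{"offset":[0,0,1.6],"turn":0,"grip":1},{"offset":[0,0,1.6],"turn":0,"grip":1}]'

```text
clock: 3.93
position: [0.5008, -0.0314, 0.1884]
orientation: [0.252, 3.129, -0.001]
force: [1.3, -1.1, 5.1]
gripper_width: 0.088
gripper_force: 2.5
```

```bash
python3 -c "
from h import *
chk();chk()"
```

```text
(array([1.9, 0.1, 0.4]), [np.float64(-3.139), np.float64(0.003), np.float64(3.145)], np.float64(-1.7088573896743877))
[ 1.3 -1.1  5.1] [ 0.50083754 -0.03142901  0.18841862] 0.08796484857732237 2.4845795103760793
{'pointer': (142, [79.8, 80.2, 80.7]), 'clip': (161, [79.7, 80.4, 80.9])}
plate 0.18883195210165882
(array([1.9, 0.1, 0.4]), [np.float64(-3.139), np.float64(0.003), np.float64(3.145)], np.float64(-1.7088695114454329))
[ 2.3 -0.5  4.8] [ 0.50083149 -0.03144098  0.18841335] 0.08806052778486873 2.6578237257535875
{'pointer': (141, [79.7, 80.2, 80.8]), 'clip': (162, [79.9, 80.4, 80.9])}
plate 0.18883247478428206
```

The pointer is level with the mark. Closing in stages while watching the height.

Request:
jog_arm --targets '[{"offset":[0,0,0],"turn":0,"grip":0.9},{"offset":[0,0,0],"turn":0,"grip":0.75},{"offset":[0,0,0],"turn":0,"grip":0.65},{"offset":[0,0,0],"turn":0,"grip":0.65},{"offset":[0,0,0],"turn":0,"grip":0.65}]'

```text
clock: 4.45
position: [0.5003, -0.0312, 0.1883]
orientation: [0.252, 3.131, -0.0]
force: [-1.1, 0.6, 6.1]
gripper_width: 0.0582
gripper_force: 2.9
```

```bash
python3 -c "
from h import *
chk()"
```

```text
(array([ 1.3, -0. ,  0.3]), [np.float64(-3.138), np.float64(0.003), np.float64(3.145)], np.float64(-1.7089940214553272))
[-1.1  0.6  6.1] [ 0.50033196 -0.03120467  0.18826617] 0.05824511371560884 2.8811701659043365
{'pointer': (126, [79.7, 80.1, 80.7]), 'clip': (161, [79.9, 80.3, 80.8])}
plate 0.19180331993952277
```

Request:
jog_arm --targets '[{"offset":[0,0,0],"turn":0,"grip":0.55},{"offset":[0,0,0],"turn":0,"grip":0.45},{"offset":[0,0,0],"turn":0,"grip":0.38},{"offset":[0,0,0],"turn":0,"grip":0.35},{"offset":[0,0,0],"turn":0,"grip":0.35}]'

```text
clock: 4.92
position: [0.5003, -0.031, 0.1882]
orientation: [0.252, 3.131, 0.0]
force: [0.6, 1.5, 5.8]
gripper_width: 0.0309
gripper_force: 4.3
```

```bash
python3 -c "
from h import *
chk()"
```

```text
(array([ 1.3, -0.2,  0.2]), [np.float64(-3.138), np.float64(0.003), np.float64(3.145)], np.float64(-1.7089725366104633))
[0.6 1.5 5.8] [ 0.50031803 -0.03099343  0.18822572] 0.03089625681166061 4.25538382572995
{'pointer': (126, [79.6, 80.0, 80.6]), 'clip': (162, [79.9, 80.3, 80.8])}
plate 0.1890286768788604
```

Still level. Squeezing fully closed now.

Request:
jog_arm --targets '[{"offset":[0,0,0],"turn":0,"grip":0.28},{"offset":[0,0,0],"turn":0,"grip":0.2},{"offset":[0,0,0],"turn":0,"grip":0.1},{"offset":[0,0,0],"turn":0,"grip":0.0},{"offset":[0,0,0],"turn":0,"grip":0.0}]'

```text
clock: 5.38
position: [0.5004, -0.0304, 0.1882]
orientation: [0.252, 3.131, 0.003]
force: [0.1, 4.5, 6.4]
gripper_width: 0.022
gripper_force: 30.2
```

```bash
python3 -c "
from h import *
c,L,q=chk(); cv2.imwrite('pics/w3.png',c['color'])
for n in('scene','side'): c,P=cloud(n); print(n,tips(loc(P))[0])"
```

```text
(array([ 1.3, -0.8,  0.2]), [np.float64(-3.138), np.float64(0.004), np.float64(3.145)], np.float64(-1.708898655054169))
[0.1 4.5 6.4] [ 0.50039785 -0.03036788  0.18820662] 0.022041636292980643 30.158419080544263
{'pointer': (124, [79.5, 80.0, 80.4]), 'clip': (157, [79.9, 80.4, 80.9])}
plate 0.18866041190410268
scene {'pointer': (8, [81.7, 83.2, 84.7]), 'clip': (9, [81.5, 82.3, 84.0])}
side {'pointer': (9, [76.8, 78.0, 78.6]), 'clip': (9, [77.6, 79.2, 80.0])}
```

View pics/w3.png

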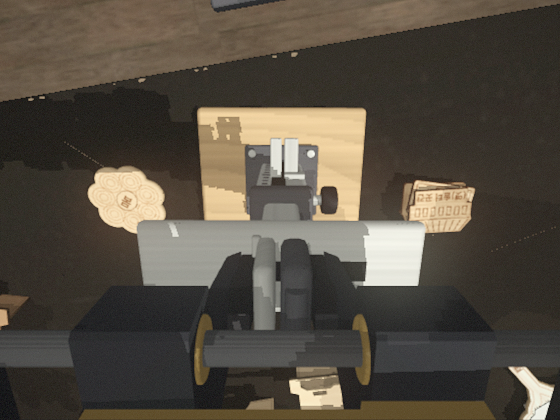

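The jaw (px 265,290) and paddle (295,290) are pinched together at 22 mm with 30 N. The pointer (276,155) is beside the clip (291,155) and 0.3–0.4 mm low, so I'll nudge it up and let it settle.

Request:
jog_arm --targets '[{"offset":[0,0,-0.3],"turn":0,"grip":0.0},{"offset":[0,0,-0.3],"turn":0,"grip":0.0},{"offset":[0,0,-0.3],"turn":0,"grip":0.0},{"offset":[0,0,-0.3],"turn":0,"grip":0.0},{"offset":[0,0,-0.3],"turn":0,"grip":0.0}]'

```text
clock: 5.95
position: [0.5004, -0.0304, 0.1885]
orientation: [0.252, 3.131, 0.003]
force: [1.1, 5.2, 5.9]
gripper_width: 0.0221
gripper_force: 30.1
```

```bash
python3 -c "
from h import *
chk();c,L,q=chk(); r=tips(L)[0]; d=abs(r['pointer'][1][1]-r['clip'][1][1]); s=sensors.sense()
if d<0.8 and s['gripper_width']<.0235 and s['gripper_force']>20: print(order.hand_in())
else: print('not handed in',d)"
```

```text
(array([ 1.3, -0.8,  0.5]), [np.float64(-3.138), np.float64(0.003), np.float64(3.145)], np.float64(-1.708922361599119))
[1.1 5.2 5.9] [ 0.50039363 -0.03039596  0.18849351] 0.02212407583002425 30.093753319233656
{'pointer': (123, [79.9, 80.2, 80.7]), 'clip': (159, [79.9, 80.4, 80.8])}
plate 0.1889477965816288
(array([ 1.3, -0.8,  0.5]), [np.float64(-3.138), np.float64(0.004), np.float64(3.145)], np.float64(-1.7089167893496486))
[0.5 5.7 5.5] [ 0.50040417 -0.03037786  0.18850206] 0.022044596549511852 30.094105181051418
{'pointer': (125, [79.9, 80.4, 80.8]), 'clip': (160, [79.9, 80.4, 80.8])}
plate 0.1889399198613826
the job is handed in; nothing more can be done
None
```

The job is handed in at about 6 s on the clock: the pointer is held level with the mark (within about 0.2 mm by the wrist camera), the cam lever is fully closed and pinched against the jaw at 30 N, and the clip did not move.

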